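Set up the sieve stack over the tub

TASK

Get the bench ready for sieving: lay the two wooden battens flat across the narrow width of the blue tub, side by side and square to it, about 7 cm apart from centre line to centre line, evenly about the tub's middle and with their ends overhanging the two long rims about equally. Then build the sieve stack on the battens, centred over the tub, finest mesh at the bottom and coarsest at the top: first the green sieve, then the yellow, then the red, each sitting level and fully seated in the one below. Leave the seed jar, the clay pot, the spray bottle and the seed tin standing where they are.

Things in the scene. Friction and masses are not known exactly. Their poses are not given: they have to be found in the camera images.
- tub: Open blue plastic tub, the target, loose on the bench, 0.7 kg: outside of the rim 170 (its x axis, the narrow width) x 230 (its y axis, the long way), 80 high, level 10 mm wide rim, inside 150 x 210. Origin: centre of its underside; z up; the top of the rim is 80 mm above it. The battens lie along the tub's x, at about 35 mm either side of its middle in y.
- batten_white: White-painted wooden batten, 230 long (its x axis) x 18 wide (y) x 12 high (z), 0.03 kg, lying flat on the bench. Origin: centre of its underside. Either batten may go on either side.
- batten_dark: Dark brown wooden batten, 230 long (its x axis) x 18 wide (y) x 12 high (z), 0.03 kg, lying flat on the bench. Origin: centre of its underside. Either batten may go on either side.
- sieve_fine: Sieve, green frame, fine mesh (3.5 mm openings), 0.12 kg, right way up. Origin: centre of underside, z up. Ring: outside dia 120, wall 10 (inside 100), from 10 to 44 above the origin, open on top: pinch the wall, a finger inside, one outside. Mesh at 12. Foot below the ring: 0 to 10, dia 86 widening to 90; it drops into the ring below with 5 mm play and then sits 34 above that sieve. Any yaw.
- sieve_medium: Sieve, yellow frame, medium mesh (7.5 mm openings), 0.12 kg, right way up. Origin: centre of underside, z up. Ring: outside dia 120, wall 10 (inside 100), from 10 to 44 above the origin, open on top: pinch the wall, a finger inside, one outside. Mesh at 12. Foot below the ring: 0 to 10, dia 86 widening to 90; it drops into the ring below with 5 mm play and then sits 34 above that sieve. Any yaw.
- sieve_coarse: Sieve, red frame, coarse mesh (16 mm openings), 0.12 kg, right way up. Origin: centre of underside, z up. Ring: outside dia 120, wall 10 (inside 100), from 10 to 44 above the origin, open on top: pinch the wall, a finger inside, one outside. Mesh at 12. Foot below the ring: 0 to 10, dia 86 widening to 90; it drops into the ring below with 5 mm play and then sits 34 above that sieve. Any yaw.
- seed_jar: Bystander: small glass jar with a yellow lid, 54 diameter, 75 high. Origin: centre of its underside.
- clay_pot: Bystander: terracotta pot, 86 diameter at the rim, 68 high. Origin: centre of its underside.
- spray_bottle: Bystander: white spray bottle with a green trigger head, 72 diameter, 204 high; the nozzle points along its -x, reaching 68 mm from the axis. Origin: centre of its underside.
- seed_tin: Bystander: round aluminium tin with a paper label on its lid, 67 diameter, 42 high. Origin: centre of its underside.
There are look-alikes about, which are no part of the job. Of the things that look like the batten_white, the largest one is meant.

How it is judged:
By the outcome, as a careful person would: the job done as asked, in the order asked, and still so for the second after the job is handed in, with the robot touching nothing.
It also fails if it takes over 126 s, if anything falls off the work surface, if the arm or the gripper's body presses on something with over 40 N, if the wrist force passes 120 N, or if a joint passes its speed limit or range.

ROBOT

A 6-joint arm with a two-finger parallel gripper is mounted at the origin on the work surface. World frame = base frame: x ahead of the robot, y to its left, z up, the work surface at z = 0. Lengths are in m, angles in degrees, forces in N, time in s.
With the tool pointing down it reaches from about 0.35 to 0.875 m from the base axis. Payload 4.2 kg.
Tool frame: the origin (TCP) lies midway between the tips of the shut fingers; the grasp point (between the pads) lies 19 mm behind it; z points along the fingers, y is the line along which they close (so a half turn about z gives the same grasp; the last joint's range is limited). The gripper opens to 87 mm and grips with 3 to 60 N. Pads are 19 mm wide; open, the fingers measure 117 mm over their backs; the gripper's body (75 mm by 190 mm) begins 51 mm behind the grasp point.
Start: joints at [-52.162, 22.042, 0.453, 0, -68.411, -14.817], TCP at [0.244, -0.575, 0.223] pointing down, gripper open.
Joint ranges: [-179.83, 179.83], [-69.29, 118.12], [-61.27, 80.66], [-181.25, 117.63], [-171.15, -9.14], [-177.46, 177.46]. Speed limits (degrees/s): [159.86, 159.86, 180, 180, 180, 180].

INTERFACE

Orientations are given as a 3x3 rotation matrix whose columns are the frame's x, y, z axes.
In Python, from station import sensors, eyes, workorder gives the robot as it stands.
- The arm moves only by the shell command python3 -m handwheel 'ROWS'. ROWS is a JSON list of rows, 1 to 8 of them, each of 7 numbers: the opening from 0.0 (shut) to 1.0 (fully open), then dx, dy, dz in m, then a rotation vector rx, ry, rz in degrees; each row is the pose to reach, as a shift and turn from the pose commanded when the command began, along the tool's axes at that moment; what a row does not reach only later rows make up. A row lasts 1/10 s, in which the tool goes at most 0.05 m and 8.59 degrees, less where a joint would pass 70% of its speed; a pose out of reach is approached as far as the arm can. The fingers move at their own pace and stop on an object; the grip force is fixed at half the most. Time passes only in rows, so rows that do not move let the fingers close. It prints the time, the measured TCP pose, the force, the opening and the grip force at its end.
- sensors.sense(): the state, without advancing time (a new reading comes with each control period).
- eyes.capture(name): name is "side" or "top"; returns a dict with "pixels" (384x512x3 uint8, red, green, blue), "z_map" (384x512 float32, m along the optical axis (not along the pixel's ray), 0 where there is no reading), "K" (3x3 intrinsics, pixels), "distortion" ([k1, k2, p1, p2, k3] as OpenCV has them; the pictures are not rectified), "world_from_camera" (4x4, takes a point from camera to world coordinates). Camera axes: x right, y up, looking along -z (the intrinsics and any distortion apply to the point x, -y, -z); pixel columns grow to the right and rows downward; lengths in m; the calibration is good to about 2 mm. A picture is of the moment at which its call begins.
- workorder.finish_job(): hands the job in; it is judged then, once.
The state is a dict: "time_s": time; "joints": joint angles; "joint_velocities": joint speeds; "effort": joint torques, N m; "tcp_pos": TCP position; "ee_rot": TCP orientation; "wrist_force": force on the tool from outside, world axes, zero at the start; "moment": the same for the moment, N m; "gripper_width": opening from 0.0 (shut) to 1.0 (fully open); "gripper_force": force on a finger pad.
Only numpy, scipy, OpenCV 4.12 (cv2) and the standard library are available. Lean on these libraries where they do the work, as an engineer would, in place of code of your own. Each camera call takes 0.05 s, during which the arm holds its last target. There are 200 camera calls.

## Working session

There is one attempt and no reset: what is moved stays moved. The work goes in short steps, Python scripts to look and compute and a shell command to move; the robot and the scene stay as the last step left them, time stands still between calls to the robot, and variables do not carry over. Pictures are saved under pics/ and viewed, at most 14 in all, crops included, and the job is handed in when it is done.

```bash
ls; mkdir -p pics
python3 - <<'E'
from station import sensors, eyes
import cv2,numpy as np
print(sensors.sense())
for n in("top","side"):
    c=eyes.capture(n); cv2.imwrite(f"pics/{n}0.png",c["pixels"][:,:,::-1]); np.savez(f"{n}0.npz",**c)
    print(c["K"],c["distortion"],c["world_from_camera"])
E
```

```text
pics
{'time_s': 0.0, 'joints': array([-5.21619305e+01,  2.20912185e+01,  3.79912549e-01, -2.81384312e-02,
       -6.84110028e+01, -1.48161501e+01]), 'joint_velocities': array([-0.02384914, -0.01566816, -0.01697776, -0.07245946, -0.14122621,
        0.13971623]), 'effort': array([-1.24219794e-03, -3.90667534e+01,  1.87409985e+01,  4.21986714e+00,
        1.11487650e-02, -1.62608321e-04]), 'tcp_pos': array([ 0.24420275, -0.57466616,  0.2214579 ]), 'ee_rot': array([[-9.20426101e-01, -3.90915454e-01, -9.48817751e-04],
       [-3.90916591e-01,  9.20424008e-01,  1.96595922e-03],
       [ 1.04790795e-04,  2.18042878e-03, -9.99997617e-01]]), 'wrist_force': array([-0.93263522, -0.53030196, -0.17335817]), 'moment': array([ 0.00677159,  0.00939952, -0.05318385]), 'gripper_force': 0.0, 'gripper_width': 1.0009989682350309}
[[372.15412654   0.         252.70217445]
 [  0.         372.15412654 195.08009319]
 [  0.           0.           1.        ]] [-0.05233779  0.          0.          0.          0.        ] [[-0.02062441  0.99332804 -0.11346385  0.39358017]
 [-0.99950668 -0.01779673  0.02587824  0.01257566]
 [ 0.02368629  0.1139416   0.99320505  1.11108347]
 [ 0.          0.          0.          1.        ]]
[[467.94059435   0.         257.26296419]
 [  0.         467.94059435 196.43222518]
 [  0.           0.           1.        ]] [-0.00563485  0.          0.          0.          0.        ] [[-0.77610366  0.37604109 -0.50621755 -0.25581937]
 [-0.63059897 -0.45918671  0.62569362  0.94611913]
 [ 0.00283814  0.80482337  0.59350761  0.90407765]
 [ 0.          0.          0.          1.        ]]
```

View pics/top0.png

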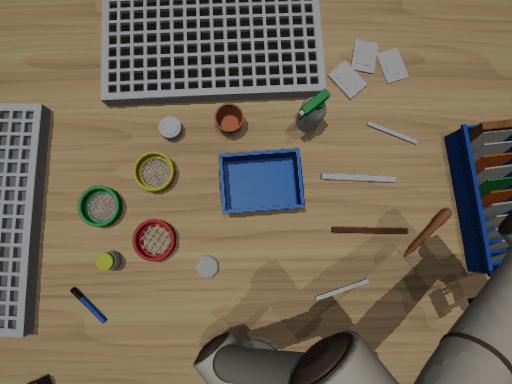

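View pics/side0.png

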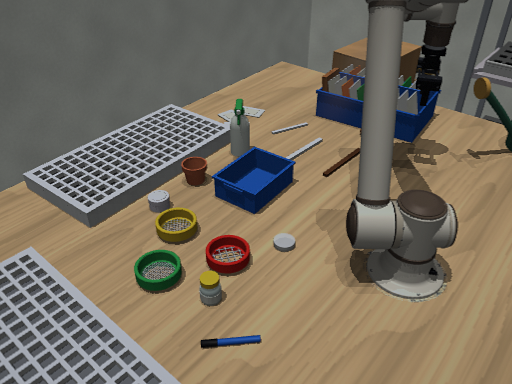

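Two-view overview (top: image up = +x, right = −y): tub (262,182), green sieve (100,207), yellow (155,172), red (155,240), dark batten (369,230), spray bottle (312,115), pot (230,118), tin (170,128), jar (108,261). 
White-batten candidates in the top view are (358,178), (392,132) and (342,290). The one at (358,178) looks largest, so I'll measure all three and crop to confirm.

```bash
cat > h.py <<'E'
import cv2,numpy as np
from station import sensors, eyes
def cast(c,uv,z):
    uv=np.asarray(uv,float).reshape(-1,1,2)
    n=cv2.undistortPoints(uv,c["K"],c["distortion"])[:,0]
    T=c["world_from_camera"]; d=np.c_[n[:,0],-n[:,1],-np.ones(len(n))]@T[:3,:3].T
    o=T[:3,3]; s=(z-o[2])/d[:,2]; return o+d*s[:,None]
def height(c):
    v,u=np.mgrid[:384,:512]; n=cv2.undistortPoints(np.stack([u,v],-1).reshape(-1,1,2).astype(float),c["K"],c["distortion"])[:,0]
    Z=c["z_map"].reshape(-1,1); T=c["world_from_camera"]
    P=(np.c_[n[:,0],-n[:,1],-np.ones(len(n))]*Z)@T[:3,:3].T+T[:3,3]
    return P.reshape(384,512,3)
HSV=dict(green=(50,90,60,80,255,255),yellow=(24,110,80,34,255,255),blue=(100,120,50,120,255,255))
def mask(c,name):
    h=cv2.cvtColor(c["pixels"],cv2.COLOR_RGB2HSV)
    if name=="red": return (((h[...,0]<6)|(h[...,0]>174))&(h[...,1]>150)&(h[...,2]>80)).astype(np.uint8)*255
    if name=="white": return ((h[...,1]<50)&(h[...,2]>130)).astype(np.uint8)*255
    if name=="dark": return ((h[...,0]<18)&(h[...,1]>90)&(h[...,2]<125)).astype(np.uint8)*255
    a=HSV[name]; return cv2.inRange(h,a[:3],a[3:])
def blob(m,uv,r=60):
    "component nearest uv (largest within r)"
    n,l,s,ce=cv2.connectedComponentsWithStats(m,connectivity=8)
    k=[i for i in range(1,n) if np.hypot(*(ce[i]-uv))<r]
    k=max(k,key=lambda i:s[i,4]); return (l==k).astype(np.uint8)*255
def rect(c,m,z):
    ct=max(cv2.findContours(m,cv2.RETR_EXTERNAL,cv2.CHAIN_APPROX_NONE)[0],key=cv2.contourArea)
    p=cast(c,ct,z)[:,:2].astype(np.float32)*1000
    return cv2.minAreaRect(p)
def longang(r):
    (x,y),(w,h),a=r
    if w<h: a+=90
    return round(x/1000,4),round(y/1000,4),round(max(w,h)),round(min(w,h)),round((a+90)%180-90,1)
E
python3 - <<'E'
from h import *
c=dict(np.load("top0.npz")); P=height(c); H=P[...,2]
for uv in((358,178),(392,132),(342,290)):
    print("white",uv,longang(rect(c,blob(mask(c,"white"),uv,15),.012)))
print("dark",longang(rect(c,blob(mask(c,"dark"),(369,230),15),.012)))
m=mask(c,"blue"); m[abs(H-.08)>.012]=0
print("tub",longang(rect(c,blob(m,(262,182)),.08)), np.median(H[m>0]))
for n,uv in(("green",(100,207)),("yellow",(155,172)),("red",(155,240))):
    m=mask(c,n); b=blob(m,uv,15)
    t=b.copy(); t[abs(H-.044)>.008]=0
    ct=np.argwhere(t>0)[:,::-1]; p=cast(c,ct,.044)[:,:2].astype(np.float32)
    print(n,len(p),cv2.minEnclosingCircle(p),np.median(H[t>0]),cv2.minAreaRect(p*1000))
for n,uv,z in(("bottle",(312,115),.1),("pot",(230,118),.068),("tin",(170,128),.042),("jar",(106,261),.075),("disc",(207,267),0.01)):
    print(n,cast(c,[uv],z)[0],H[uv[1],uv[0]])
cr=c["pixels"][100:310,300:430,::-1]; cv2.imwrite("pics/crop1.png",cv2.resize(cr,None,fx=2.8,fy=2.8,interpolation=cv2.INTER_CUBIC))
E
```

```text
white (358, 178) (0.5683, -0.3378, 224, 19, 86.2)
white (392, 132) (0.7081, -0.4508, 163, 12, 67.9)
white (342, 290) (0.2374, -0.2728, 164, 12, -73.4)
dark (0.4076, -0.363, 234, 22, 87.8)
tub (0.5527, -0.0382, 231, 168, -86.7) 0.07972147402310648
green 385 ((0.4923781752586365, 0.4306984841823578), 0.05952027067542076) 0.0431834462625027 ((492.212646484375, 430.49591064453125), (116.8051986694336, 115.44942474365234), 89.07488250732422)
yellow 366 ((0.5925999283790588, 0.27373045682907104), 0.05943639203906059) 0.04326541516522153 ((592.8402099609375, 272.910888671875), (116.86418151855469, 114.87063598632812), 88.97003936767578)
red 399 ((0.3931364417076111, 0.2701144516468048), 0.05967147275805473) 0.04304440285930933 ((393.7113037109375, 270.9729919433594), (116.22409057617188, 113.99312591552734), 0.054759494960308075)
bottle [ 0.73387626 -0.18610274  0.1       ] 0.13931926531830552
pot [0.73837665 0.04646637 0.068     ] 0.005651005293112021
tin [0.71925824 0.22465106 0.042     ] 0.04383493752389267
jar [0.3368192  0.39264471 0.075     ] 0.07068802957313158
disc [0.3108627  0.12142285 0.01      ] 0.01855384248198555
```

View pics/crop1.png

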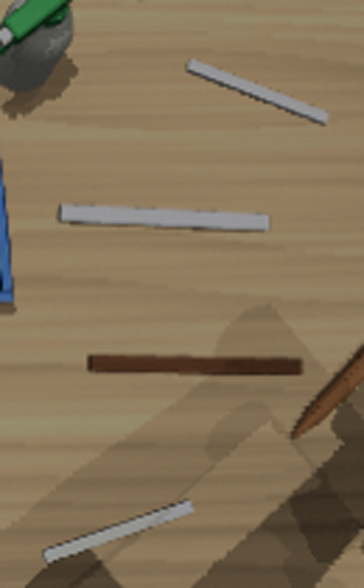

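White candidates: (358,178) measures 224×19 mm, and (392,132) and (342,290) each about 163×12 mm. The crop confirms that (358,178) is the widest and longest, so that is the batten. Tub 231×168 mm, rim at 0.080 m; rings about 119 mm across at 0.043 m. All of these match the given sizes.

```bash
cat > plan.py <<'E'
import sys,json,numpy as np
from station import sensors
# plan.py 'x,y,z,yaw' ... : prints tool-axis rows from measured pose through targets; yaw = world angle of tool y
s=sensors.sense(); p=s["tcp_pos"]; a=np.degrees(np.arctan2(s["ee_rot"][1,1],s["ee_rot"][0,1]))
print("at",p.round(4),"yaw",round(a,1),"t",s["time_s"],"w",round(s["gripper_width"],3))
for t in sys.argv[1:]:
    x,y,z,w=map(float,t.split(",")); d=np.array([x,y,z])-p; r=np.radians(a)
    dw=w-a; X=np.array([-np.sin(r),np.cos(r),0]); Y=np.array([np.cos(r),np.sin(r),0])
    print([round(v,4) for v in (d@X,d@Y,-d[2])],"rz",round(-dw,2),"rows",int(np.ceil(max(np.linalg.norm(d)/.05,abs(dw)/8.59)))); p=np.array([x,y,z]); a=w
E
python3 plan.py .5683,-.3378,.15,176.2 .5683,-.3378,.003,176.2 .5683,-.3378,.22,176.2 .5547,-.0731,.22,93.3 .5547,-.0731,.086,93.3
```

```text
at [ 0.2442 -0.5747  0.2216] yaw 113.0 t 0.1 w 0.999
[np.float64(-0.3909), np.float64(0.0914), np.float64(0.0716)] rz -63.19 rows 9
[np.float64(0.0), np.float64(0.0), np.float64(0.147)] rz -0.0 rows 3
[np.float64(0.0), np.float64(0.0), np.float64(-0.217)] rz -0.0 rows 5
[np.float64(-0.2632), np.float64(0.0311), np.float64(-0.0)] rz 82.9 rows 10
[np.float64(0.0), np.float64(0.0), np.float64(0.134)] rz -0.0 rows 3
```

```bash
python3 -m handwheel '[[1,-0.3909,0.0914,0.0716,0,0,-63.19],[1,-0.3909,0.0914,0.0716,0,0,-63.19],[1,-0.3909,0.0914,0.0716,0,0,-63.19],[1,-0.3909,0.0914,0.0716,0,0,-63.19],[1,-0.3909,0.0914,0.0716,0,0,-63.19],[1,-0.3909,0.0914,0.0716,0,0,-63.19],[1,-0.3909,0.0914,0.0716,0,0,-63.19],[1,-0.3909,0.0914,0.0716,0,0,-63.19]]'; python3 plan.py .5683,-.3378,.05,176.2
```

```text
time_s: 0.9
tcp_pos: [0.5634, -0.3411, 0.1515]
ee_rot: [[-0.062, -0.998, -0.001], [-0.998, 0.062, 0.0], [-0.0, 0.001, -1.0]]
wrist_force: [0.9, -0.5, -0.7]
gripper_width: 0.996
gripper_force: 0.0
at [ 0.5634 -0.3411  0.1515] yaw 176.4 t 0.9 w 0.996
[np.float64(-0.0036), np.float64(-0.0047), np.float64(0.1015)] rz 0.24 rows 3
```

```bash
python3 -m handwheel '[[1,-0.0036,-0.0047,0.1,0,0,0.2],[1,-0.0036,-0.0047,0.1,0,0,0.2],[1,-0.0036,-0.0047,0.1,0,0,0.2],[1,-0.0036,-0.0047,0.1,0,0,0.2]]'; python3 plan.py .5683,-.3378,.004,176.2
```

```text
time_s: 1.3
tcp_pos: [0.567, -0.3398, 0.0521]
ee_rot: [[-0.069, -0.998, -0.002], [-0.998, 0.069, -0.0], [0.0, 0.002, -1.0]]
wrist_force: [0.3, -0.3, 0.7]
gripper_width: 0.999
gripper_force: 0.0
at [ 0.567  -0.3398  0.0521] yaw 176.1 t 1.3 w 0.999
[np.float64(-0.0021), np.float64(-0.0012), np.float64(0.0481)] rz -0.15 rows 1
```

```bash
python3 -m handwheel '[[1,-0.002,-0.001,0.03,0,0,0],[1,-0.002,-0.001,0.048,0,0,0],[1,-0.002,-0.001,0.048,0,0,0],[1,-0.002,-0.001,0.048,0,0,0]]'; python3 -m handwheel '[[0,0,0,0,0,0,0],[0,0,0,0,0,0,0],[0,0,0,0,0,0,0],[0,0,0,0,0,0,0],[0,0,0,0,0,0,0],[0,0,0,0,0,0,0]]'; python3 plan.py .5683,-.3378,.2,176.2  .5547,-.0731,.2,93.3
```

```text
time_s: 1.7
tcp_pos: [0.57, -0.3388, 0.0075]
ee_rot: [[-0.069, -0.998, 0.005], [-0.998, 0.069, -0.002], [0.002, -0.005, -1.0]]
wrist_force: [0.4, 0.5, 0.8]
gripper_width: 1.001
gripper_force: 0.0
time_s: 2.3
tcp_pos: [0.5683, -0.3375, 0.0043]
ee_rot: [[-0.069, -0.998, -0.0], [-0.998, 0.069, 0.0], [-0.0, 0.0, -1.0]]
wrist_force: [0.0, 0.5, 0.5]
gripper_width: 0.534
gripper_force: 0.0
at [ 0.5683 -0.3375  0.0043] yaw 176.0 t 2.3 w 0.534
[np.float64(0.0003), np.float64(0.0), np.float64(-0.1957)] rz -0.18 rows 4
[np.float64(-0.2632), np.float64(0.0311), np.float64(-0.0)] rz 82.9 rows 10
```

```bash
python3 -m handwheel '[[0,0,0,0,0,0,0],[0,0,0,0,0,0,0],[0,0,0,0,0,0,0],[0,0,0,0,0,0,0],[0,0,0,0,0,0,0]]'; python3 -m handwheel '[[0,0,0,-0.03,0,0,0],[0,0,0,-0.08,0,0,0],[0,0,0,-0.12,0,0,0],[0,0,0,-0.16,0,0,0],[0,0,0,-0.195,0,0,0],[0,0,0,-0.195,0,0,0]]';python3 -m handwheel '[[0,-0.132,0.015,0,0,0,41],[0,-0.132,0.015,0,0,0,41],[0,-0.132,0.015,0,0,0,41],[0,-0.132,0.015,0,0,0,41],[0,-0.132,0.015,0,0,0,41],[0,-0.132,0.015,0,0,0,41],[0,-0.132,0.015,0,0,0,41]]'; python3 plan.py .5547,-.0731,.2,93.3
```

```text
time_s: 2.8
tcp_pos: [0.5683, -0.3375, 0.0042]
ee_rot: [[-0.07, -0.998, -0.0], [-0.998, 0.07, 0.0], [-0.0, 0.0, -1.0]]
wrist_force: [-0.5, 0.2, -0.4]
gripper_width: 0.201
gripper_force: 30.0
time_s: 3.4
tcp_pos: [0.5711, -0.3391, 0.2064]
ee_rot: [[-0.069, -0.998, 0.012], [-0.998, 0.069, -0.006], [0.005, -0.012, -1.0]]
wrist_force: [0.3, 0.1, 0.6]
gripper_width: 0.205
gripper_force: 30.0
time_s: 4.1
tcp_pos: [0.5623, -0.2048, 0.1988]
ee_rot: [[-0.705, -0.709, -0.001], [-0.709, 0.705, 0.0], [0.0, 0.001, -1.0]]
wrist_force: [0.1, -0.7, 0.7]
gripper_width: 0.199
gripper_force: 30.0
at [ 0.5623 -0.2048  0.1988] yaw 135.2 t 4.1 w 0.199
[np.float64(-0.088), np.float64(0.0983), np.float64(-0.0012)] rz 41.86 rows 5
```

```bash
python3 -m handwheel '[[0,-0.088,0.0983,0,0,0,41.9],[0,-0.088,0.0983,0,0,0,41.9],[0,-0.088,0.0983,0,0,0,41.9],[0,-0.088,0.0983,0,0,0,41.9],[0,-0.088,0.0983,0,0,0,41.9],[0,-0.088,0.0983,0,0,0,41.9],[0,-0.088,0.0983,0,0,0,41.9],[0,-0.088,0.0983,0,0,0,41.9]]'; python3 plan.py .5547,-.0731,.095,93.3
python3 - <<'E'
from h import *
for n in("top","side"):
    c=eyes.capture(n); cv2.imwrite(f"pics/{n}1.png",c["pixels"][:,:,::-1]); np.savez(f"{n}1.npz",**c)
E
```

```text
time_s: 4.9
tcp_pos: [0.5552, -0.0735, 0.1992]
ee_rot: [[-0.998, -0.056, -0.0], [-0.056, 0.998, -0.0], [0.0, 0.0, -1.0]]
wrist_force: [0.3, -0.2, 0.2]
gripper_width: 0.204
gripper_force: 30.0
at [ 0.5552 -0.0735  0.1992] yaw 93.2 t 4.9 w 0.204
[np.float64(0.0005), np.float64(0.0004), np.float64(0.1042)] rz -0.08 rows 3
```

View pics/top1.png

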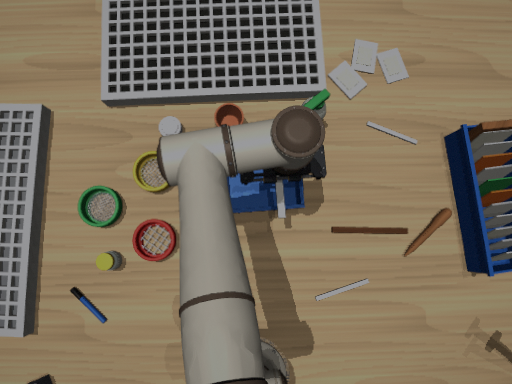

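The top view shows the arm over the tub, with the white batten's near end at about (281,200) protruding over the near rim, parallel to the tub's short side. Lowering it now.

```bash
python3 -m handwheel '[[0,0.0005,0,0.03,0,0,0],[0,0.0005,0,0.06,0,0,0],[0,0.0005,0,0.09,0,0,0],[0,0.0005,0,0.105,0,0,0],[0,0.0005,0,0.111,0,0,0],[0,0.0005,0,0.1145,0,0,0],[0,0.0005,0,0.1145,0,0,0],[0,0.0005,0,0.1145,0,0,0]]'; python3 -m handwheel '[[0.45,0,0,0,0,0,0],[0.45,0,0,0,0,0,0],[0.45,0,0,0,0,0,0],[0.45,0,0,0,0,0,0]]';  python3 -m handwheel '[[0.45,0,0,-0.03,0,0,0],[0.45,0,0,-0.07,0,0,0],[0.45,0,0,-0.11,0,0,0],[0.45,0,0,-0.11,0,0,0]]'; python3 plan.py .4076,-.363,.15,177.8 .4076,-.363,.004,177.8
```

```text
time_s: 5.8
tcp_pos: [0.5555, -0.0731, 0.0858]
ee_rot: [[-0.999, -0.055, 0.002], [-0.055, 0.999, 0.0], [-0.002, 0.0, -1.0]]
wrist_force: [-0.3, 0.5, -0.6]
gripper_width: 0.205
gripper_force: 30.0
time_s: 6.2
tcp_pos: [0.5549, -0.0731, 0.0851]
ee_rot: [[-0.999, -0.054, 0.0], [-0.054, 0.999, 0.0], [-0.0, 0.0, -1.0]]
wrist_force: [0.4, 0.7, -1.1]
gripper_width: 0.426
gripper_force: 0.0
time_s: 6.6
tcp_pos: [0.5585, -0.0732, 0.2014]
ee_rot: [[-0.998, -0.056, 0.013], [-0.056, 0.998, -0.0], [-0.013, -0.001, -1.0]]
wrist_force: [-0.2, -0.0, 0.8]
gripper_width: 0.448
gripper_force: 0.0
at [ 0.5585 -0.0732  0.2014] yaw 93.2 t 6.6 w 0.448
[np.float64(0.1667), np.float64(-0.281), np.float64(0.0514)] rz -84.62 rows 10
[np.float64(0.0), np.float64(0.0), np.float64(0.146)] rz -0.0 rows 3
```

```bash
python3 -m handwheel '[[0.5,0.16,-0.27,0.03,0,0,-66],[0.5,0.16,-0.27,0.03,0,0,-66],[0.5,0.16,-0.27,0.03,0,0,-66],[0.5,0.16,-0.27,0.03,0,0,-66],[0.5,0.16,-0.27,0.03,0,0,-66],[0.5,0.16,-0.27,0.03,0,0,-66],[0.5,0.16,-0.27,0.03,0,0,-66],[0.5,0.16,-0.27,0.03,0,0,-66]]'; python3 plan.py .4076,-.363,.07,177.8
python3 - <<'E'
from h import *
c=eyes.capture("top"); np.savez("top2.npz",**c); H=height(c)[...,2]
m=mask(c,"white"); b=blob(m,(285,180),20); print("white",longang(rect(c,b,.092)))
print("dark",longang(rect(c,blob(mask(c,"dark"),(369,230),20),.012)))
m=mask(c,"blue"); m[abs(H-.08)>.012]=0
print("tub",longang(rect(c,m*(blob(m,(262,182),80)>0),.08)))
cv2.imwrite("pics/top2.png",c["pixels"][:,:,::-1])
E
```

```text
time_s: 7.4
tcp_pos: [0.407, -0.3541, 0.1637]
ee_rot: [[-0.382, -0.924, -0.002], [-0.924, 0.382, 0.001], [0.0, 0.002, -1.0]]
wrist_force: [0.4, 0.4, -0.8]
gripper_width: 0.502
gripper_force: 0.0
at [ 0.407  -0.3541  0.1637] yaw 157.6 t 7.4 w 0.502
[np.float64(0.008), np.float64(-0.004), np.float64(0.0937)] rz -20.23 rows 3
white (0.5568, -0.0731, 229, 17, 3.2)Traceback (most recent call last):
  File "<stdin>", line 4, in <module>
  File "h.py", line 24, in blob
    k=max(k,key=lambda i:s[i,4]); return (l==k).astype(np.uint8)*255
ValueError: max() iterable argument is empty
```

```bash
python3 -m handwheel '[[0.5,0.008,-0.004,0.09,0,0,-20],[0.5,0.008,-0.004,0.09,0,0,-20],[0.5,0.008,-0.004,0.09,0,0,-20],[0.5,0.008,-0.004,0.09,0,0,-20],[0.5,0.008,-0.004,0.09,0,0,-20]]'; python3 plan.py .4076,-.363,.004,177.8
python3 - <<'E'
from h import *
c=dict(np.load("top2.npz")); H=height(c)[...,2]
m=mask(c,"blue"); m[abs(H-.08)>.012]=0; m[:130]=0;m[240:]=0;m[:,:200]=0;m[:,320:]=0
p=cast(c,np.argwhere(m>0)[:,::-1],.08)[:,:2].astype(np.float32)*1000
print("tub",longang(cv2.minAreaRect(p)))
E
```

```text
time_s: 7.95
tcp_pos: [0.4111, -0.3603, 0.0753]
ee_rot: [[-0.045, -0.999, 0.001], [-0.999, 0.045, -0.001], [0.001, -0.001, -1.0]]
wrist_force: [-0.2, 0.3, 0.4]
gripper_width: 0.502
gripper_force: 0.0
at [ 0.4111 -0.3603  0.0753] yaw 177.4 t 7.95 w 0.502
[np.float64(0.0029), np.float64(0.0034), np.float64(0.0713)] rz -0.36 rows 2
tub (0.5527, -0.0382, 231, 169, -86.9)
```

```bash
python3 -m handwheel '[[0.5,0.003,0.0025,0.03,0,0,-0.4],[0.5,0.003,0.0025,0.055,0,0,-0.4],[0.5,0.003,0.0025,0.07,0,0,-0.4],[0.5,0.003,0.0025,0.07,0,0,-0.4],[0.5,0.003,0.0025,0.07,0,0,-0.4]]'; python3 -m handwheel '[[0,0,0,0,0,0,0],[0,0,0,0,0,0,0],[0,0,0,0,0,0,0],[0,0,0,0,0,0,0],[0,0,0,0,0,0,0],[0,0,0,0,0,0,0]]';python3 -m handwheel '[[0,0,0,-0.03,0,0,0],[0,0,0,-0.08,0,0,0],[0,0,0,-0.12,0,0,0],[0,0,0,-0.16,0,0,0],[0,0,0,-0.195,0,0,0],[0,0,0,-0.195,0,0,0]]'; python3 plan.py .5527,-.0033,.2,93.3
```

```text
time_s: 8.45
tcp_pos: [0.4087, -0.3635, 0.0059]
ee_rot: [[-0.036, -0.999, 0.002], [-0.999, 0.036, -0.001], [0.001, -0.002, -1.0]]
wrist_force: [0.4, -0.6, -0.1]
gripper_width: 0.5
gripper_force: 0.0
time_s: 9.05
tcp_pos: [0.4078, -0.3633, 0.0053]
ee_rot: [[-0.036, -0.999, 0.0], [-0.999, 0.036, -0.0], [0.0, -0.0, -1.0]]
wrist_force: [-0.4, 0.8, 3.5]
gripper_width: 0.203
gripper_force: 30.0
time_s: 9.65
tcp_pos: [0.4103, -0.365, 0.2056]
ee_rot: [[-0.035, -0.999, 0.01], [-0.999, 0.035, -0.006], [0.006, -0.01, -1.0]]
wrist_force: [0.6, 0.1, -0.2]
gripper_width: 0.199
gripper_force: 30.0
at [ 0.4103 -0.365   0.2056] yaw 178.0 t 9.65 w 0.199
[np.float64(-0.3665), np.float64(-0.1296), np.float64(0.0056)] rz 84.68 rows 10
```

```bash
python3 -m handwheel '[[0,-0.28,-0.1,0,0,0,64],[0,-0.28,-0.1,0,0,0,64],[0,-0.28,-0.1,0,0,0,64],[0,-0.28,-0.1,0,0,0,64],[0,-0.28,-0.1,0,0,0,64],[0,-0.28,-0.1,0,0,0,64],[0,-0.28,-0.1,0,0,0,64],[0,-0.28,-0.1,0,0,0,64]]'; python3 plan.py .5527,-.0033,.2,93.3
```

```text
time_s: 10.45
tcp_pos: [0.5186, -0.0838, 0.1988]
ee_rot: [[-0.908, -0.419, -0.001], [-0.419, 0.908, 0.0], [0.0, 0.001, -1.0]]
wrist_force: [-0.1, -0.6, 0.7]
gripper_width: 0.201
gripper_force: 30.0
at [ 0.5186 -0.0838  0.1988] yaw 114.8 t 10.45 w 0.201
[np.float64(-0.0647), np.float64(0.0588), np.float64(-0.0012)] rz 21.49 rows 3
```

```bash
python3 -m handwheel '[[0,-0.0647,0.0588,0,0,0,21.5],[0,-0.0647,0.0588,0,0,0,21.5],[0,-0.0647,0.0588,0,0,0,21.5],[0,-0.0647,0.0588,0,0,0,21.5],[0,-0.0647,0.0588,0,0,0,21.5],[0,-0.0647,0.0588,0,0,0,21.5]]'; python3 plan.py .5527,-.0033,.0855,93.2
```

```text
time_s: 11.05
tcp_pos: [0.5512, -0.0071, 0.1995]
ee_rot: [[-0.998, -0.059, -0.001], [-0.059, 0.998, -0.0], [0.001, -0.0, -1.0]]
wrist_force: [-0.4, -0.2, -0.1]
gripper_width: 0.202
gripper_force: 30.0
at [ 0.5512 -0.0071  0.1995] yaw 93.4 t 11.05 w 0.202
[np.float64(-0.0017), np.float64(0.0037), np.float64(0.114)] rz 0.21 rows 3
```

```bash
python3 -m handwheel '[[0,0,0,0.03,0,0,0.2],[0,0,0,0.06,0,0,0.2],[0,0,0,0.09,0,0,0.2],[0,0,0,0.1,0,0,0.2],[0,0,0,0.1,0,0,0.2],[0,0,0,0.1,0,0,0.2]]'; python3 plan.py .5527,-.0033,.0855,93.2
```

```text
time_s: 11.65
tcp_pos: [0.5526, -0.0066, 0.1011]
ee_rot: [[-0.998, -0.056, 0.002], [-0.056, 0.998, 0.0], [-0.002, -0.0, -1.0]]
wrist_force: [0.3, 0.4, 0.0]
gripper_width: 0.198
gripper_force: 30.0
at [ 0.5526 -0.0066  0.1011] yaw 93.2 t 11.65 w 0.198
[np.float64(-0.0002), np.float64(0.0033), np.float64(0.0156)] rz 0.01 rows 1
```

```bash
python3 -m handwheel '[[0,0,0.0033,0.008,0,0,0],[0,0,0.0033,0.013,0,0,0],[0,0,0.0033,0.0155,0,0,0],[0,0,0.0033,0.0155,0,0,0],[0,0,0.0033,0.0155,0,0,0]]'; python3 -m handwheel '[[0.45,0,0,0,0,0,0],[0.45,0,0,0,0,0,0],[0.45,0,0,0,0,0,0],[0.45,0,0,0,0,0,0]]';  python3 -m handwheel '[[0.45,0,0,-0.03,0,0,0],[0.45,0,0,-0.07,0,0,0],[0.45,0,0,-0.115,0,0,0],[0.45,0,0,-0.115,0,0,0]]'; python3 plan.py .5,.35,.2,93.2
```

```text
time_s: 12.15
tcp_pos: [0.5514, -0.0029, 0.0853]
ee_rot: [[-0.998, -0.056, 0.0], [-0.056, 0.998, 0.0], [-0.0, 0.0, -1.0]]
wrist_force: [-2.5, 1.1, 5.7]
gripper_width: 0.198
gripper_force: 30.0
time_s: 12.55
tcp_pos: [0.5515, -0.0032, 0.0841]
ee_rot: [[-0.998, -0.056, -0.0], [-0.056, 0.998, -0.0], [0.0, -0.0, -1.0]]
wrist_force: [0.3, -0.5, -0.2]
gripper_width: 0.424
gripper_force: 0.0
time_s: 12.95
tcp_pos: [0.5555, -0.0028, 0.2063]
ee_rot: [[-0.998, -0.057, 0.014], [-0.057, 0.998, 0.002], [-0.014, 0.001, -1.0]]
wrist_force: [1.1, 0.0, -0.5]
gripper_width: 0.452
gripper_force: 0.0
at [ 0.5555 -0.0028  0.2063] yaw 93.3 t 12.95 w 0.452
[np.float64(0.0353), np.float64(0.3554), np.float64(0.0063)] rz 0.07 rows 8
```

```bash
python3 -m handwheel '[[0.5,0.05,0.37,0.08,0,0,3],[0.5,0.05,0.37,0.08,0,0,3],[0.5,0.05,0.37,0.08,0,0,3],[0.5,0.05,0.37,0.08,0,0,3],[0.5,0.05,0.37,0.08,0,0,3],[0.5,0.05,0.37,0.08,0,0,3],[0.5,0.05,0.37,0.08,0,0,3],[0.5,0.05,0.37,0.08,0,0,3]]'; python3 plan.py .4923,.376,.022,90
python3 - <<'E'
from h import *
c=eyes.capture("top"); np.savez("top3.npz",**c); H=height(c)[...,2]
cv2.imwrite("pics/top3.png",cv2.resize(c["pixels"][100:300,60:330,::-1],None,fx=2.8,fy=2.8,interpolation=cv2.INTER_CUBIC))
def top(n,z0,tol=.008):
    m=mask(c,n); m[abs(H-z0)>tol]=0; m[:135]=0;m[235:]=0;m[:,:205]=0;m[:,310:]=0
    p=cast(c,np.argwhere(m>0)[:,::-1],z0)[:,:2].astype(np.float32)*1000
    if len(p):print(n,len(p),longang(cv2.minAreaRect(p)))
top("white",.092);top("dark",.092);top("blue",.08)
E
```

```text
time_s: 13.75
tcp_pos: [0.4798, 0.3663, 0.1178]
ee_rot: [[-1.0, -0.005, -0.001], [-0.005, 1.0, -0.001], [0.001, -0.001, -1.0]]
wrist_force: [0.4, -0.4, -0.0]
gripper_width: 0.5
gripper_force: 0.0
at [0.4798 0.3663 0.1178] yaw 90.3 t 13.75 w 0.5
[np.float64(-0.0126), np.float64(0.0096), np.float64(0.0958)] rz 0.31 rows 2
white 496 (0.5553, -0.0731, 226, 17, 3.3)
dark 470 (0.5509, -0.0029, 230, 18, 3.0)
blue 774 (0.5526, -0.0381, 231, 168, -86.6)
```

View pics/top3.png

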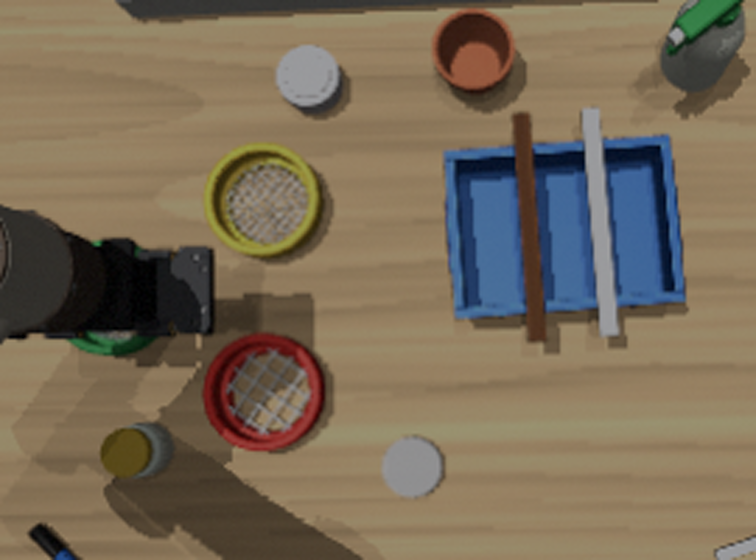

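The crop shows both battens lying across the tub, dark (top of crop) from (521,115) to (536,340) and white from (591,110) to (609,333). They are 70 mm apart, parallel to within 0.3° and evenly overhanging. Now the green sieve.

```bash
python3 -m handwheel '[[0.5,-0.0126,0.0096,0,0,0,0.3],[0.5,-0.0126,0.0096,0.03,0,0,0.3],[0.5,-0.0126,0.0096,0.03,0,0,0.3],[0.5,-0.0126,0.0096,0.03,0,0,0.3]]'; python3 plan.py .4923,.376,.022,90
```

```text
time_s: 14.2
tcp_pos: [0.4932, 0.3723, 0.0887]
ee_rot: [[-1.0, 0.002, -0.001], [0.002, 1.0, -0.002], [0.001, -0.002, -1.0]]
wrist_force: [0.1, -0.6, 0.1]
gripper_width: 0.501
gripper_force: 0.0
at [0.4932 0.3723 0.0887] yaw 89.9 t 14.2 w 0.501
[np.float64(0.0009), np.float64(0.0037), np.float64(0.0667)] rz -0.11 rows 2
```

```bash
python3 -m handwheel '[[0.5,0.0009,0.003,0.02,0,0,0],[0.5,0.0009,0.003,0.045,0,0,0],[0.5,0.0009,0.003,0.066,0,0,0],[0.5,0.0009,0.003,0.066,0,0,0],[0.5,0.0009,0.003,0.066,0,0,0]]'; python3 -m handwheel '[[0,0,0,0,0,0,0],[0,0,0,0,0,0,0],[0,0,0,0,0,0,0],[0,0,0,0,0,0,0],[0,0,0,0,0,0,0],[0,0,0,0,0,0,0],[0,0,0,0,0,0,0]]';python3 plan.py .5527,-.0928,.25,90
```

```text
time_s: 14.7
tcp_pos: [0.4933, 0.3765, 0.0246]
ee_rot: [[-1.0, 0.002, 0.001], [0.002, 1.0, 0.001], [-0.001, 0.001, -1.0]]
wrist_force: [0.9, 0.5, -0.3]
gripper_width: 0.503
gripper_force: 0.0
time_s: 15.4
tcp_pos: [0.4928, 0.3764, 0.0237]
ee_rot: [[-1.0, 0.002, 0.001], [0.002, 1.0, 0.0], [-0.001, 0.0, -1.0]]
wrist_force: [0.4, 0.3, 2.0]
gripper_width: 0.114
gripper_force: 29.2
at [0.4928 0.3764 0.0237] yaw 89.9 t 15.4 w 0.114
[np.float64(-0.0607), np.float64(-0.4691), np.float64(-0.2263)] rz -0.1 rows 11
```

```bash
python3 -m handwheel '[[0,0,0,-0.02,0,0,0],[0,0,0,-0.06,0,0,0],[0,0,0,-0.1,0,0,0],[0,0,0,-0.14,0,0,0],[0,0,0,-0.17,0,0,0],[0,0,0,-0.17,0,0,0]]'; python3 -m handwheel '[[0,-0.003,-0.03,0,0,0,0],[0,-0.01,-0.07,0,0,0,0],[0,-0.015,-0.11,0,0,0,0],[0,-0.02,-0.15,0,0,0,0],[0,-0.025,-0.19,0,0,0,0],[0,-0.03,-0.23,0,0,0,0],[0,-0.035,-0.27,0,0,0,0],[0,-0.04,-0.31,0,0,0,0]]'; python3 -m handwheel '[[0,-0.007,-0.04,0,0,0,0],[0,-0.01,-0.07,0,0,0,0],[0,-0.015,-0.11,0,0,0,0],[0,-0.02,-0.14,0,0,0,0],[0,-0.0207,-0.155,0,0,0,0],[0,-0.0207,-0.159,0,0,0,0],[0,-0.0207,-0.159,0,0,0,0],[0,-0.0207,-0.159,0,0,0,0]]';python3 plan.py .5527,-.0928,.1157,90
```

```text
time_s: 16.0
tcp_pos: [0.4944, 0.3778, 0.1985]
ee_rot: [[-1.0, 0.001, 0.007], [0.001, 1.0, 0.007], [-0.007, 0.007, -1.0]]
wrist_force: [-0.9, 0.8, -2.8]
gripper_width: 0.115
gripper_force: 29.2
time_s: 16.8
tcp_pos: [0.5309, 0.0642, 0.1917]
ee_rot: [[-1.0, 0.002, -0.003], [0.002, 1.0, -0.001], [0.003, -0.001, -1.0]]
wrist_force: [0.9, -0.5, -1.1]
gripper_width: 0.114
gripper_force: 29.2
time_s: 17.6
tcp_pos: [0.5522, -0.0919, 0.193]
ee_rot: [[-1.0, 0.001, -0.001], [0.001, 1.0, 0.0], [0.001, 0.0, -1.0]]
wrist_force: [-0.4, 0.2, -1.0]
gripper_width: 0.12
gripper_force: 29.2
at [ 0.5522 -0.0919  0.193 ] yaw 90.0 t 17.6 w 0.12
[np.float64(-0.0005), np.float64(-0.0009), np.float64(0.0773)] rz -0.05 rows 2
```

```bash
python3 -m handwheel '[[0,-0.0005,-0.0009,0.03,0,0,0],[0,-0.0005,-0.0009,0.055,0,0,0],[0,-0.0005,-0.0009,0.068,0,0,0],[0,-0.0005,-0.0009,0.073,0,0,0],[0,-0.0005,-0.0009,0.075,0,0,0],[0,-0.0005,-0.0009,0.0765,0,0,0],[0,-0.0005,-0.0009,0.0765,0,0,0],[0,-0.0005,-0.0009,0.0765,0,0,0]]'; python3 plan.py .5527,-.0928,.1157,90
```

```text
time_s: 18.4
tcp_pos: [0.5534, -0.0937, 0.1176]
ee_rot: [[-1.0, 0.002, 0.001], [0.002, 1.0, 0.0], [-0.001, 0.0, -1.0]]
wrist_force: [-0.3, 0.9, -2.3]
gripper_width: 0.118
gripper_force: 29.2
at [ 0.5534 -0.0937  0.1176] yaw 89.9 t 18.4 w 0.118
[np.float64(0.0007), np.float64(0.0009), np.float64(0.0019)] rz -0.09 rows 1
```

```bash
python3 -m handwheel '[[0,0,0,0.001,0,0,0],[0,0,0,0.0015,0,0,0],[0,0,0,0.0015,0,0,0]]'; python3 -m handwheel '[[0.5,0,0,0,0,0,0],[0.5,0,0,0,0,0,0],[0.5,0,0,0,0,0,0],[0.5,0,0,0,0,0,0],[0.5,0,0,0,0,0,0]]'; python3 -m handwheel '[[0.5,0,0,-0.03,0,0,0],[0.5,0,0,-0.07,0,0,0],[0.5,0,0,-0.1,0,0,0],[0.5,0,0,-0.1,0,0,0]]'; python3 plan.py .5927,.2187,.15,90 .5927,.2187,.022,90
```

```text
time_s: 18.7
tcp_pos: [0.5532, -0.094, 0.1157]
ee_rot: [[-1.0, 0.002, 0.001], [0.002, 1.0, -0.0], [-0.001, -0.0, -1.0]]
wrist_force: [-0.9, -0.6, 0.2]
gripper_width: 0.115
gripper_force: 29.2
time_s: 19.2
tcp_pos: [0.553, -0.0938, 0.1153]
ee_rot: [[-1.0, 0.002, 0.0], [0.002, 1.0, -0.0], [-0.0, -0.0, -1.0]]
wrist_force: [-0.6, -1.2, -0.2]
gripper_width: 0.46
gripper_force: 0.0
time_s: 19.6
tcp_pos: [0.5558, -0.094, 0.2206]
ee_rot: [[-1.0, 0.001, 0.011], [0.001, 1.0, -0.0], [-0.011, -0.0, -1.0]]
wrist_force: [0.8, 0.0, -0.1]
gripper_width: 0.498
gripper_force: 0.0
at [ 0.5558 -0.094   0.2206] yaw 89.9 t 19.6 w 0.498
[np.float64(-0.0366), np.float64(0.3128), np.float64(0.0706)] rz -0.06 rows 7
[np.float64(0.0), np.float64(0.0), np.float64(0.128)] rz -0.0 rows 3
```

```bash
python3 -m handwheel '[[0.5,-0.036,0.312,0,0,0,0],[0.5,-0.036,0.312,0,0,0,0],[0.5,-0.036,0.312,0,0,0,0],[0.5,-0.036,0.312,0.05,0,0,0],[0.5,-0.036,0.312,0.1,0,0,0],[0.5,-0.036,0.312,0.12,0,0,0],[0.5,-0.036,0.312,0.12,0,0,0],[0.5,-0.036,0.312,0.12,0,0,0]]'; python3 plan.py .5927,.2187,.022,90
cat > chk.py <<'E'
from h import *
import sys
c=eyes.capture("top"); H=height(c)[...,2]
for n,z in(a.split(":") for a in sys.argv[1:]):
    z=float(z); m=mask(c,n); m[abs(H-z)>.01]=0; m[:130]=0;m[240:]=0;m[:,:205]=0;m[:,320:]=0
    p=cast(c,np.argwhere(m>0)[:,::-1],z)[:,:2].astype(np.float32)*1000
    if len(p)<20: print(n,len(p)); continue
    A=np.argwhere(m>0); q=H[m>0]; B=np.c_[p/1000,np.ones(len(p))]; k,*_=np.linalg.lstsq(B,q,rcond=None)
    print(n,len(p),longang(cv2.minAreaRect(p)),"circ",cv2.minEnclosingCircle(p),"z",np.median(q).round(4),"tilt deg",np.degrees(k[:2]).round(1))
cv2.imwrite("pics/chk.png",cv2.resize(c["pixels"][100:260,180:350,::-1],None,fx=3.5,fy=3.5,interpolation=cv2.INTER_CUBIC))
E
python3 chk.py green:.136 blue:.08 white:.092 dark:.092
```

```text
time_s: 20.4
tcp_pos: [0.5865, 0.2199, 0.0891]
ee_rot: [[-1.0, -0.001, -0.009], [-0.001, 1.0, -0.004], [0.009, -0.004, -1.0]]
wrist_force: [-0.8, -0.5, -0.1]
gripper_width: 0.501
gripper_force: 0.0
at [0.5865 0.2199 0.0891] yaw 90.1 t 20.4 w 0.501
[np.float64(-0.0062), np.float64(-0.0012), np.float64(0.0671)] rz 0.05 rows 2
green 466 (0.5519, -0.04, 116, 114, -1.0) circ ((552.4783325195312, -39.10731506347656), 59.649967193603516) z 0.1354 tilt deg [ 0.1 -0.2]
blue 773 (0.5526, -0.0382, 231, 168, -86.6) circ ((553.8466186523438, -38.67089080810547), 138.0245819091797) z 0.0796 tilt deg [0.1 0.1]
white 298 (0.5528, -0.0453, 228, 73, 3.3) circ ((554.046875, -66.98065948486328), 114.08013153076172) z 0.0916 tilt deg [-0.1  3.6]
dark 269 (0.5509, -0.0029, 230, 18, 3.0) circ ((550.9356689453125, -4.485943794250488), 114.98802947998047) z 0.0917 tilt deg [ 0.3 -1.2]
```

View pics/chk.png

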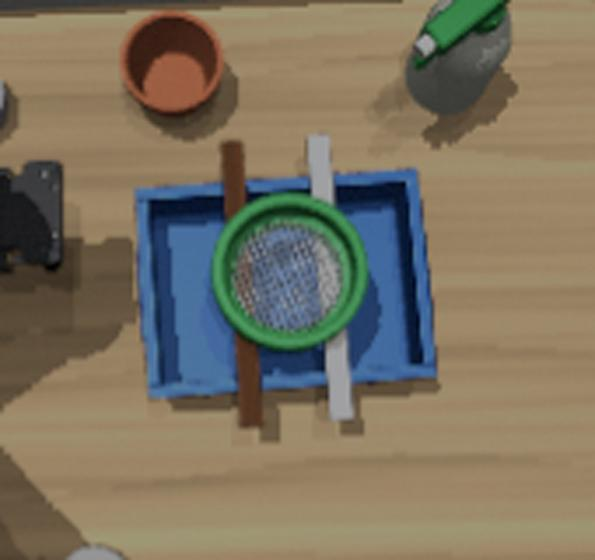

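The crop shows the green ring centred at (290,271), level on both battens and centred over the tub: (0.552, −0.039), top at 0.135 m, with the battens undisturbed. Next, the yellow sieve.

```bash
python3 -m handwheel '[[0.5,0,0,0,0,0,0]]'; python3 plan.py .5927,.2187,.022,90
```

```text
time_s: 20.55
tcp_pos: [0.5894, 0.2178, 0.0949]
ee_rot: [[-1.0, 0.001, -0.001], [0.001, 1.0, -0.001], [0.001, -0.001, -1.0]]
wrist_force: [0.4, -0.3, -0.1]
gripper_width: 0.5
gripper_force: 0.0
at [0.5894 0.2178 0.0949] yaw 89.9 t 20.55 w 0.5
[np.float64(-0.0033), np.float64(0.0009), np.float64(0.0729)] rz -0.06 rows 2
```

```bash
python3 -m handwheel '[[0.5,-0.002,0.001,0.02,0,0,0],[0.5,-0.002,0.001,0.045,0,0,0],[0.5,-0.002,0.001,0.068,0,0,0],[0.5,-0.002,0.001,0.072,0,0,0],[0.5,-0.002,0.001,0.072,0,0,0],[0.5,-0.002,0.001,0.072,0,0,0]]'; python3 -m handwheel '[[0,0,0,0,0,0,0],[0,0,0,0,0,0,0],[0,0,0,0,0,0,0],[0,0,0,0,0,0,0],[0,0,0,0,0,0,0],[0,0,0,0,0,0,0],[0,0,0,0,0,0,0]]';python3 plan.py .5927,.2187,.25,90 .5527,-.0938,.25,90; python3 -m handwheel '[[0,0,0,-0.02,0,0,0],[0,0,0,-0.06,0,0,0],[0,0,0,-0.1,0,0,0],[0,0,0,-0.15,0,0,0],[0,0,0,-0.2,0,0,0],[0,0,0,-0.22,0,0,0],[0,0,0,-0.22,0,0,0]]'
```

```text
time_s: 21.15
tcp_pos: [0.5929, 0.2191, 0.0255]
ee_rot: [[-1.0, 0.002, 0.003], [0.002, 1.0, 0.002], [-0.003, 0.002, -1.0]]
wrist_force: [0.2, 0.3, -0.1]
gripper_width: 0.499
gripper_force: 0.0
time_s: 21.85
tcp_pos: [0.5917, 0.2193, 0.0234]
ee_rot: [[-1.0, 0.001, 0.0], [0.001, 1.0, 0.0], [-0.0, 0.0, -1.0]]
wrist_force: [0.3, 1.3, 1.0]
gripper_width: 0.115
gripper_force: 29.4
at [0.5917 0.2193 0.0234] yaw 89.9 t 21.85 w 0.115
[np.float64(-0.001), np.float64(-0.0006), np.float64(-0.2266)] rz -0.09 rows 5
[np.float64(0.04), np.float64(-0.3125), np.float64(-0.0)] rz -0.0 rows 7
time_s: 22.55
tcp_pos: [0.5928, 0.2197, 0.2475]
ee_rot: [[-1.0, 0.002, 0.007], [0.002, 1.0, 0.004], [-0.007, 0.004, -1.0]]
wrist_force: [0.4, 0.4, -1.1]
gripper_width: 0.117
gripper_force: 29.4
```

```bash
python3 -m handwheel '[[0,0.005,-0.03,0,0,0,0],[0,0.01,-0.08,0,0,0,0],[0,0.015,-0.12,0,0,0,0],[0,0.02,-0.16,0,0,0,0],[0,0.025,-0.2,0,0,0,0],[0,0.03,-0.24,0,0,0,0],[0,0.035,-0.28,0,0,0,0],[0,0.04,-0.313,0,0,0,0]]'; python3 -m handwheel '[[0,0,0,0.02,0,0,0],[0,0,0,0.05,0,0,0],[0,0,0,0.07,0,0,0],[0,0,0,0.07,0,0,0],[0,0,0,0.07,0,0,0],[0,0,0,0.07,0,0,0]]'; python3 plan.py .5517,-.0938,.1494,90; python3 chk.py yellow:.19
```

```text
time_s: 23.35
tcp_pos: [0.549, -0.0957, 0.2407]
ee_rot: [[-1.0, 0.003, -0.005], [0.003, 1.0, 0.0], [0.005, 0.0, -1.0]]
wrist_force: [0.7, -0.2, -2.1]
gripper_width: 0.118
gripper_force: 29.4
time_s: 23.95
tcp_pos: [0.5516, -0.0938, 0.174]
ee_rot: [[-1.0, 0.001, 0.001], [0.001, 1.0, -0.0], [-0.001, -0.0, -1.0]]
wrist_force: [0.1, -0.4, -0.6]
gripper_width: 0.117
gripper_force: 29.4
at [ 0.5516 -0.0938  0.174 ] yaw 89.9 t 23.95 w 0.117
[np.float64(-0.0001), np.float64(-0.0), np.float64(0.0246)] rz -0.08 rows 1
yellow 1
```

Position is right. Lowering in small steps while watching the force.

```bash
python3 -m handwheel '[[0,0,0,0.008,0,0,0],[0,0,0,0.014,0,0,0],[0,0,0,0.018,0,0,0],[0,0,0,0.021,0,0,0],[0,0,0,0.023,0,0,0],[0,0,0,0.0245,0,0,0],[0,0,0,0.0245,0,0,0],[0,0,0,0.0245,0,0,0]]'; python3 -m handwheel '[[0.5,0,0,0,0,0,0],[0.5,0,0,0,0,0,0],[0.5,0,0,0,0,0,0],[0.5,0,0,0,0,0,0],[0.5,0,0,0,0,0,0]]'; python3 -m handwheel '[[0.5,0,0,-0.03,0,0,0],[0.5,0,0,-0.07,0,0,0],[0.5,0,0,-0.1,0,0,0],[0.5,0,0,-0.1,0,0,0]]'; python3 plan.py .3935,.216,.2,90
```

```text
time_s: 24.8
tcp_pos: [0.551, -0.094, 0.1494]
ee_rot: [[-1.0, 0.002, 0.001], [0.002, 1.0, -0.0], [-0.001, -0.0, -1.0]]
wrist_force: [-1.9, 0.2, 2.0]
gripper_width: 0.118
gripper_force: 29.4
time_s: 25.3
tcp_pos: [0.551, -0.0938, 0.1487]
ee_rot: [[-1.0, 0.002, 0.0], [0.002, 1.0, 0.0], [-0.0, 0.0, -1.0]]
wrist_force: [0.2, 0.1, 0.3]
gripper_width: 0.461
gripper_force: 0.0
time_s: 25.7
tcp_pos: [0.5536, -0.094, 0.2541]
ee_rot: [[-1.0, 0.001, 0.011], [0.001, 1.0, -0.0], [-0.011, -0.0, -1.0]]
wrist_force: [0.6, -0.7, 0.1]
gripper_width: 0.501
gripper_force: 0.0
at [ 0.5536 -0.094   0.2541] yaw 89.9 t 25.7 w 0.501
[np.float64(0.1605), np.float64(0.3099), np.float64(0.0541)] rz -0.06 rows 8
```

```bash
python3 -m handwheel '[[0.5,0.16,0.31,0.05,0,0,0],[0.5,0.16,0.31,0.05,0,0,0],[0.5,0.16,0.31,0.05,0,0,0],[0.5,0.16,0.31,0.05,0,0,0],[0.5,0.16,0.31,0.05,0,0,0],[0.5,0.16,0.31,0.05,0,0,0],[0.5,0.16,0.31,0.05,0,0,0],[0.5,0.16,0.31,0.05,0,0,0]]'; python3 -m handwheel '[[0.5,0,0,0.05,0,0,0],[0.5,0,0,0.1,0,0,0],[0.5,0,0,0.11,0,0,0],[0.5,0,0,0.11,0,0,0],[0.5,0,0,0.11,0,0,0]]'; python3 chk.py yellow:.170 blue:.08 ; python3 plan.py .3933,.2160,.022,90
```

```text
time_s: 26.5
tcp_pos: [0.389, 0.2199, 0.1976]
ee_rot: [[-1.0, -0.005, -0.001], [-0.005, 1.0, -0.0], [0.001, -0.0, -1.0]]
wrist_force: [-0.5, -0.4, -0.3]
gripper_width: 0.501
gripper_force: 0.0
time_s: 27.0
tcp_pos: [0.3929, 0.2172, 0.0904]
ee_rot: [[-1.0, 0.002, 0.002], [0.002, 1.0, 0.002], [-0.002, 0.002, -1.0]]
wrist_force: [0.6, 0.2, 0.4]
gripper_width: 0.499
gripper_force: 0.0
yellow 442 (0.5503, -0.0396, 114, 113, -1.0) circ ((550.4507446289062, -39.48469161987305), 59.22223663330078) z 0.1696 tilt deg [ 0.1 -0.1]
blue 738 (0.5526, -0.0382, 231, 168, -86.7) circ ((553.8466186523438, -38.67089080810547), 138.0245819091797) z 0.0795 tilt deg [ 0.1 -0. ]
at [0.3931 0.2175 0.0908] yaw 89.9 t 27.05 w 0.498
[np.float64(-0.0002), np.float64(-0.0015), np.float64(0.0688)] rz -0.11 rows 2
```

View pics/chk.png

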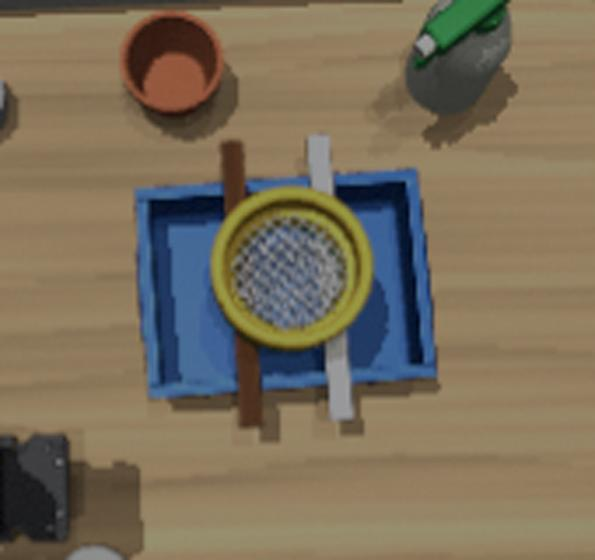

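The yellow ring is centred at (291,268) in the crop, over the green one. Its top is at 0.170 m as expected for full seating, with tilt of about 0.1°. Now the red.

```bash
python3 -m handwheel '[[0.5,0,-0.001,0.02,0,0,0],[0.5,0,-0.001,0.045,0,0,0],[0.5,0,-0.001,0.064,0,0,0],[0.5,0,-0.001,0.068,0,0,0],[0.5,0,-0.001,0.068,0,0,0],[0.5,0,-0.001,0.068,0,0,0]]'; python3 -m handwheel '[[0,0,0,0,0,0,0],[0,0,0,0,0,0,0],[0,0,0,0,0,0,0],[0,0,0,0,0,0,0],[0,0,0,0,0,0,0],[0,0,0,0,0,0,0],[0,0,0,0,0,0,0]]';python3 plan.py .3927,.2163,.28,90 .551,-.0941,.28,90; python3 -m handwheel '[[0,0,0,-0.02,0,0,0],[0,0,0,-0.06,0,0,0],[0,0,0,-0.1,0,0,0],[0,0,0,-0.15,0,0,0],[0,0,0,-0.2,0,0,0],[0,0,0,-0.24,0,0,0],[0,0,0,-0.25,0,0,0],[0,0,0,-0.25,0,0,0]]'; python3 plan.py .551,-.0941,.28,90
```

```text
time_s: 27.65
tcp_pos: [0.3926, 0.2165, 0.0223]
ee_rot: [[-1.0, 0.002, 0.002], [0.002, 1.0, 0.002], [-0.002, 0.002, -1.0]]
wrist_force: [-0.3, 0.0, -0.3]
gripper_width: 0.5
gripper_force: 0.0
time_s: 28.35
tcp_pos: [0.3917, 0.2158, 0.0209]
ee_rot: [[-1.0, 0.002, 0.0], [0.002, 1.0, 0.0], [-0.0, 0.0, -1.0]]
wrist_force: [0.4, 1.5, 0.7]
gripper_width: 0.117
gripper_force: 29.6
at [0.3917 0.2158 0.0209] yaw 89.9 t 28.35 w 0.117
[np.float64(-0.001), np.float64(0.0005), np.float64(-0.2591)] rz -0.1 rows 6
[np.float64(-0.1583), np.float64(-0.3104), np.float64(-0.0)] rz -0.0 rows 7
time_s: 29.15
tcp_pos: [0.3915, 0.2157, 0.2717]
ee_rot: [[-1.0, 0.002, 0.001], [0.002, 1.0, 0.002], [-0.001, 0.002, -1.0]]
wrist_force: [-0.2, 0.1, -2.5]
gripper_width: 0.121
gripper_force: 29.7
at [0.3915 0.2157 0.2717] yaw 89.9 t 29.15 w 0.121
[np.float64(-0.1601), np.float64(-0.3094), np.float64(-0.0083)] rz -0.12 rows 7
```

```bash
python3 -m handwheel '[[0,-0.01,-0.02,0,0,0,0],[0,-0.03,-0.06,0,0,0,0],[0,-0.05,-0.1,0,0,0,0],[0,-0.07,-0.14,0,0,0,0],[0,-0.09,-0.18,0,0,0,0],[0,-0.11,-0.22,0,0,0,0],[0,-0.13,-0.26,0,0,0,0],[0,-0.15,-0.295,0,0,0,0]]'; python3 -m handwheel '[[0,-0.0085,-0.015,0,0,0,0],[0,-0.0085,-0.015,0.03,0,0,0],[0,-0.0085,-0.015,0.055,0,0,0],[0,-0.0085,-0.015,0.065,0,0,0],[0,-0.0085,-0.015,0.065,0,0,0],[0,-0.0085,-0.015,0.065,0,0,0],[0,-0.0085,-0.015,0.065,0,0,0]]'; python3 plan.py .5497,-.0941,.1809,90
```

```text
time_s: 29.95
tcp_pos: [0.54, -0.0818, 0.2673]
ee_rot: [[-1.0, 0.003, -0.007], [0.003, 1.0, 0.0], [0.007, 0.0, -1.0]]
wrist_force: [-0.0, 1.1, -1.5]
gripper_width: 0.117
gripper_force: 29.7
time_s: 30.65
tcp_pos: [0.5502, -0.0947, 0.207]
ee_rot: [[-1.0, 0.001, 0.002], [0.001, 1.0, -0.0], [-0.002, -0.0, -1.0]]
wrist_force: [0.0, -0.1, -1.1]
gripper_width: 0.119
gripper_force: 29.7
at [ 0.5502 -0.0947  0.207 ] yaw 89.9 t 30.65 w 0.119
[np.float64(0.0005), np.float64(0.0006), np.float64(0.0261)] rz -0.08 rows 1
```

```bash
python3 -m handwheel '[[0,0,0.0005,0.008,0,0,0],[0,0,0.0005,0.014,0,0,0],[0,0,0.0005,0.018,0,0,0],[0,0,0.0005,0.021,0,0,0],[0,0,0.0005,0.0235,0,0,0],[0,0,0.0005,0.0255,0,0,0],[0,0,0.0005,0.0255,0,0,0],[0,0,0.0005,0.0255,0,0,0]]'; python3 -m handwheel '[[0.5,0,0,0,0,0,0],[0.5,0,0,0,0,0,0],[0.5,0,0,0,0,0,0],[0.5,0,0,0,0,0,0],[0.5,0,0,0,0,0,0]]'; python3 -m handwheel '[[0.5,0,0,-0.03,0,0,0],[0.5,0,0,-0.07,0,0,0],[0.5,0,0,-0.1,0,0,0],[0.5,0,0,-0.1,0,0,0]]';python3 -m handwheel '[[0.5,0.05,0.03,0,0,0,0],[0.5,0.1,0.06,0,0,0,0],[0.5,0.12,0.1,0,0,0,0],[0.5,0.13,0.15,0,0,0,0],[0.5,0.14,0.2,0,0,0,0],[0.5,0.14,0.25,0,0,0,0],[0.5,0.14,0.3,0,0,0,0],[0.5,0.14,0.3,0,0,0,0]]'; python3 chk.py red:.204 blue:.08 dark:.092; cp pics/chk.png pics/end.png
python3 - <<'E'
from h import *
c=eyes.capture("side"); cv2.imwrite("pics/side9.png",cv2.resize(c["pixels"][80:310,100:360,::-1],None,fx=2.4,fy=2.4,interpolation=cv2.INTER_CUBIC))
E
```

```text
time_s: 31.45
tcp_pos: [0.5496, -0.0945, 0.181]
ee_rot: [[-1.0, 0.002, 0.001], [0.002, 1.0, -0.0], [-0.001, -0.0, -1.0]]
wrist_force: [-1.9, 1.0, 3.3]
gripper_width: 0.124
gripper_force: 29.7
time_s: 31.95
tcp_pos: [0.5495, -0.0943, 0.1802]
ee_rot: [[-1.0, 0.002, -0.0], [0.002, 1.0, 0.0], [0.0, 0.0, -1.0]]
wrist_force: [-0.7, -0.3, -0.7]
gripper_width: 0.459
gripper_force: 0.0
time_s: 32.35
tcp_pos: [0.5519, -0.0946, 0.2856]
ee_rot: [[-1.0, 0.001, 0.011], [0.001, 1.0, -0.001], [-0.011, -0.001, -1.0]]
wrist_force: [0.1, 0.7, 0.2]
gripper_width: 0.496
gripper_force: 0.0
time_s: 33.15
tcp_pos: [0.4095, 0.2098, 0.2795]
ee_rot: [[-1.0, -0.003, -0.0], [-0.003, 1.0, 0.0], [0.0, 0.0, -1.0]]
wrist_force: [0.6, -0.9, 0.1]
gripper_width: 0.5
gripper_force: 0.0
red 519 (0.5496, -0.0403, 115, 114, -1.0) circ ((548.7879638671875, -39.47393798828125), 59.770835876464844) z 0.2035 tilt deg [ 0.2 -0.1]
blue 711 (0.5526, -0.0382, 231, 168, -86.6) circ ((553.8466186523438, -38.67089080810547), 138.0245819091797) z 0.0797 tilt deg [ 0.  -0.1]
dark 258 (0.5509, -0.0029, 230, 18, 3.0) circ ((550.9356689453125, -4.485943794250488), 114.98802947998047) z 0.0916 tilt deg [ 0.2 -3.6]
```

View pics/end.png

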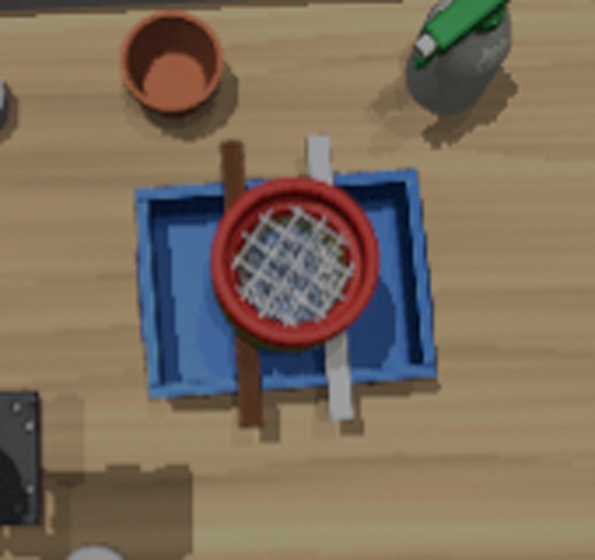

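View pics/side9.png

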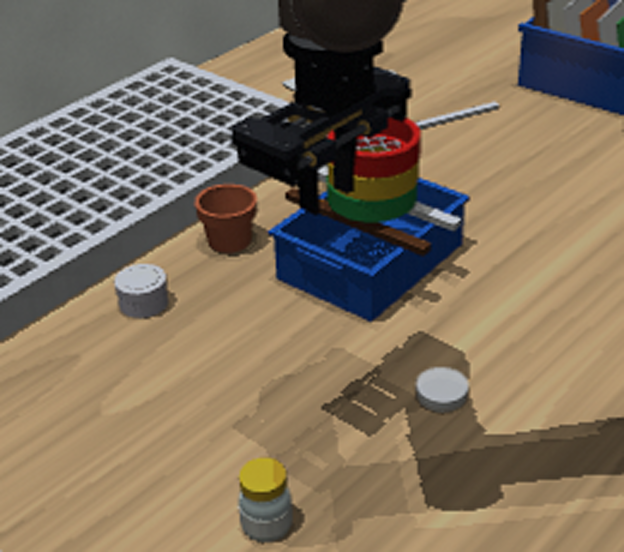

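The top crop shows the red ring at (295,263), top at 0.2035 m (0.204 expected) and level. The side crop shows green, yellow and red stacked without gaps at (375,170), and the gripper is clear of everything. The jar, tin, pot and bottle are where they were. Handing in.

```bash
python3 -m handwheel '[[0.5,0,0,0,0,0,0],[0.5,0,0,0,0,0,0]]' | head -1; python3 -c "
from station import workorder
print(workorder.finish_job())"
```

```text
time_s: 33.45
the job is handed in; nothing more can be done
None
```

The job is handed in at 33.5 s: both battens lie 70 mm apart across the tub, the green, yellow and red sieves are stacked level and fully seated within 4 mm of the tub's centre, and the jar, pot, bottle and tin were not touched.

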